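Put the label printer back into service after a roll change

ROBOT

A 7-joint arm with a two-finger parallel gripper is mounted at the origin on the work surface. World frame = base frame: x ahead of the robot, y to its left, z up, the work surface at z = 0. Lengths are in m, angles in rad, forces in N, time in s.
With the tool pointing down it reaches from about 0.4 to 0.9 m from the base axis. Payload 5.6 kg.
Tool frame: the origin (TCP) lies where the fingers leave the gripper's body, on its centre line; the fingertips stand 88 mm ahead of it and the grasp point (between the pads) lies robot.pinch_z ahead of it (robot.pinch_z is the distance from the TCP to the grasp point, in m); z points along the fingers, y is the direction in which the jaws open and shut (so a half turn about z gives the same grasp; the last joint's range is limited). The gripper opens to 92 mm and grips with 3 to 60 N. Pads are 20 mm wide; open, the fingers measure 128 mm over their backs; the gripper's body (75 mm by 189 mm) begins 69 mm behind the grasp point.
Start: joints at [-1.316, 0.468, -0.012, 1.603, 0.006, 1.071, -0.056], TCP at [0.191, 0.621, 0.303] pointing down, gripper open.
Joint ranges: [-2.53, 2.53], [-0.31, 2.02], [-1.57, 1.55], [0.28, 2.44], [-1.29, 4.43], [0.15, 1.84], [-2.92, 2.92]. Speed limits (rad/s): [2.57, 2.57, 3.14, 3.14, 3.14, 3.14, 3.14].

INTERFACE

Orientations are given as [roll, pitch, yaw] about the fixed x, y, z axes, in that order (R = Rz(yaw) Ry(pitch) Rx(roll)).
In Python, from station import robot, eyes, close_job gives the robot as it stands.
- The arm moves only by the tool arm_command, never from a script. Its argument "targets" is a list that holds one entry, the list of rows, each a list of 5 numbers: the shift along the tool's x, y, z in units of 30 mm (1.0 is 30 mm), then the turn about the tool's z in units of 6 degrees (1.0 is 6 degrees), then the opening, from 0 (shut) to 1 (fully open). In form: [[[x, y, z, roll, fingers], ...]]. A call has 1 to 12 rows; each row shifts and turns the commanded pose from where the row before left it, along the tool's axes as they then stand; what a row does not reach is not made up. A row lasts 1/10 s, in which the tool goes at most 50 mm and 8.59 degrees, less where a joint would pass 70% of its speed; a pose out of reach is approached as far as the arm can. A call is refused whole if a number of a shift passes 1 or a number of a turn 1, either way. A call with a gripper value outside its range is refused whole. The fingers move at their own pace and stop on an object; "newtons" is the grip in N (left out, the last holds). Time passes only in rows, so rows that do not move let the fingers close. It gives the time, the measured TCP pose, the force and the opening at its end, in the units of the state.
- robot.get_obs(): the state, without advancing time (a new reading comes with each control period).
- eyes.read_camera(name): name is "scene" or "top"; returns (picture, depth): 400x640x3 uint8, red, green, blue; 400x640 float32, m along the optical axis (not along the pixel's ray), 0 where there is no reading.
- eyes.camera_model(name): a dict with "fov_y" (degrees; the focal length in pixels is half the picture's height over the tangent of half this angle, whatever the lens; pixels are square), "cx", "cy" (the principal point, pixels), "T" (4x4, takes a point from camera to world coordinates). Camera axes: x right, y down, z forward; pixel columns grow to the right and rows downward; lengths in m; the calibration is good to about 2 mm. A picture is of the moment at which its call begins. camera_model takes no time and is no camera call.
- close_job(): hands the job in, once; it reports no verdict.
The state is a dict: "clock": time; "joints": joint angles; "joint_vel": joint speeds; "tau": joint torques, N m; "tool_pos": TCP position; "ee_rot": TCP orientation; "ft_force": force on the tool from outside, world axes, zero at the start; "torque": the same for the moment, N m; "opening": finger opening in m.
Only numpy, scipy, OpenCV 4.12 (cv2) and the standard library are available. Lean on these libraries where they do the work, as an engineer would, in place of code of your own. Each camera call takes 0.05 s, during which the arm holds its last target.

TASK

The label printer on the dispensing desk has a new roll in it and is waiting with its lid up and its outlet strip off. Push the lid fully shut, then switch the strip on by pressing down the raised end of its rocker, and last press the round feed button on the closed lid fully in and let it spring back out. Only push and press with the fingertips: lift or shift nothing, and leave the oblong pause button and the other things on the desk alone.

Things in the scene. Friction and masses are not known exactly. Their poses are not given: they have to be found in the camera images.
- lid_hinge (a point): Middle of the lid's hinge line, at the rear of the cream label printer, 90 mm above the desk. Printer frame: x from its front to its rear, y to its left as seen from in front, z up; hinge line along y. The printer is fixed, 240 mm deep (225 mm before this point, 15 behind), 200 wide, 168 high when shut; its front faces the robot.
- lid (a joint): Lid angle (rad): 0 = shut, grows as the front edge rises, limit 1.25; starts at 0.4 to 0.8. The lid is the printer's whole upper half (240 x 200 mm) with a smoked window. Its hinge is stiff: the lid stays where it is left; about 2 N down on the front ledge moves it.
- lid_push (a point): Point on top of the lid's front ledge, clear of the buttons, 20 mm behind the front edge. Moves with the lid, frame the lid's: 205 mm before the hinge (-x), 55 mm left (+y), 58 mm above (+z). The ledge is 59 mm deep, as wide as the lid, level when shut (148 mm above the desk); behind it the lid rises 20 mm more.
- feed_top (a point): Centre of the top of the round grey feed button, 20 mm across, on the lid's front ledge near its right-hand end as seen from in front; in the lid's frame 190 mm before the hinge, 70 mm right (-y), 64 mm above. Stands 6 mm above the ledge and moves with the lid.
- feed (a joint): Travel of the feed button (m): 0 = out, 0.004 = fully in, towards the ledge; a spring takes 2 N to start and about 4 N to push it fully in, and brings it back. The button works only once the strip is on.
- pause_top (a point): Centre of the top of the oblong grey pause button, 22 mm across the printer by 9 mm, on the same ledge 52 mm to the left of the feed button, standing 5 mm above the ledge. Not to be pressed.
- pause (a joint): Travel of the pause button (m): 0 = out, 0.004 = fully in. To be left alone.
- strip_switch (a point): Point on the upper face of the outlet strip under the middle of its rocker, 42 mm above the desk. Strip frame: x along it from rocker to outlets, z up. The strip is a light grey bar 320 x 62 x 42 mm, loose (0.65 kg), one dark rocker at the end nearest the robot, four outlets; two black plugs stand 37 mm above it, 127 and 240 mm beyond the rocker.
- rocker_end (a point): Top of the rocker's outer end (away from the outlets), 13 mm from its middle. The rocker is 30 mm long along the strip, 22 mm wide, slightly dished. Switched off, this end stands raised, 7 mm above the strip's face; switched on, it lies about 1.5 mm above the face and the other end is raised.
- rocker (a joint): Angle of the rocker (rad): 0 = off (outer end raised), 0.4 = on (outer end down). It turns stiffly and stays where it is left: press the raised end down with about 4 N until it will go no further. Starts off.
- mouse: Black computer mouse, 104 x 62 x 34 mm, loose; origin under its centre.
- spare_roll: Spare label roll standing on end, 90 mm across, 102 mm high, loose, in front of the printer; origin under its centre.
- stapler: Black desk stapler, 140 x 34 x 59 mm, loose; origin under its centre.
- amber_bottle: Small amber glass medicine jar with white cap, 42 mm across, 85 mm high, loose, standing beside the rocker end of the strip; origin under its centre.
- mug: White cup, 72 mm across, 85 mm high, loose, on the other side of the strip; origin under its centre.
- pill_jar: White pill jar, 48 mm across, 75 mm high, loose, in front of the printer; origin under its centre.

How it is judged:
By the outcome, as a careful person would: the job done as asked, in the order asked, and still so for the second after the job is handed in, with the robot touching nothing.
It also fails if it takes over 64 s, if anything falls off the work surface, if the arm or the gripper's body presses on something with over 40 N, if the wrist force passes 120 N, or if a joint passes its speed limit or range.

## Working session

There is one attempt and no reset: what is moved stays moved. The work goes in short steps, Python scripts to look and compute and a tool call to move; the robot and the scene stay as the last step left them, time stands still between calls to the robot, and variables do not carry over. Pictures are saved under pics/ and viewed, and the job is handed in when it is done.

Besides the shell and the picture viewer there is one more tool, called after ">>>" in YAML: its name, and indented under it one key for each argument. arm_command: Moves the arm, as the interface text tells. Its arguments: {"type":"object","properties":{"targets":{"type":"array","items":{"type":"array","items":{"type":"array","items":{"type":"number"}}}},"newtons":{"type":"number"}},"required":["targets"]}

```bash
mkdir -p pics; python3 - <<'E'
from station import robot, eyes
import cv2,numpy as np
print(robot.get_obs(), robot.pinch_z)
for n in("scene","top"):
    p,d=eyes.read_camera(n); m=eyes.camera_model(n); print(n,m)
    cv2.imwrite(f"pics/{n}0.png",p[:,:,::-1]); np.savez(f"{n}0.npz",p=p,d=d,T=m["T"],f=200/np.tan(np.radians(m["fov_y"]/2)),c=(m["cx"],m["cy"]))
E
```

```text
{'clock': 0.0, 'joints': array([-1.31599491,  0.46839223, -0.01164224,  1.60361872,  0.00598493,
        1.07139994, -0.05628338]), 'joint_vel': array([8.46412525e-04, 2.79267293e-04, 3.73926153e-05, 4.71270885e-04,
       2.01632102e-03, 1.22879002e-03, 1.62469541e-03]), 'tau': array([-8.62859088e-04, -5.20559800e+01, -1.29232297e-02, -2.43764788e+01,
       -5.67591470e-02,  1.68612774e-02,  1.48106442e-04]), 'tool_pos': array([0.19062829, 0.62096849, 0.30173249]), 'ee_rot': array([-3.13981172e+00,  9.33802290e-05,  2.84377191e+00]), 'ft_force': array([ 0.59187678, -0.43697087, -0.22702693]), 'torque': array([ 0.05774212, -0.04855918, -0.01829801]), 'opening': 0.09203271902068744} 0.0694
scene {'fov_y': 50.172492368436096, 'cx': 323.1558688532931, 'cy': 211.66584882412803, 'T': array([[ 0.85758106, -0.34485664,  0.38161319,  0.15433696],
       [-0.51421827, -0.55812192,  0.65121386, -0.74857949],
       [-0.01158874, -0.75470115, -0.65596637,  0.86641045],
       [ 0.        ,  0.        ,  0.        ,  1.        ]])}
top {'fov_y': 44.993986792304995, 'cx': 315.73648384905596, 'cy': 205.47887351042866, 'T': array([[-0.00951086, -0.98578556,  0.16773903,  0.34618831],
       [-0.99994494,  0.00863207, -0.00596742,  0.01545335],
       [ 0.00443466, -0.16778655, -0.98581337,  1.46863396],
       [ 0.        ,  0.        ,  0.        ,  1.        ]])}
```

View pics/scene0.png

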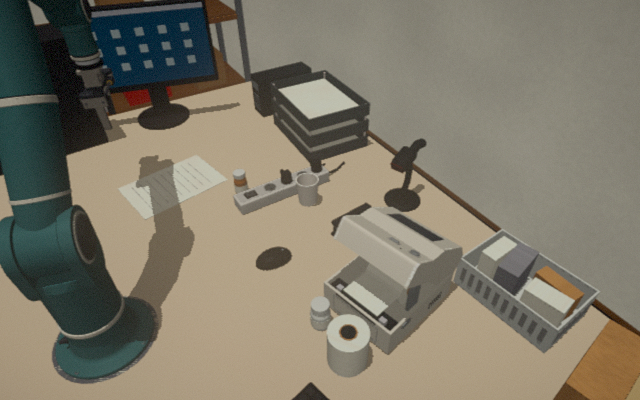

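View pics/top0.png

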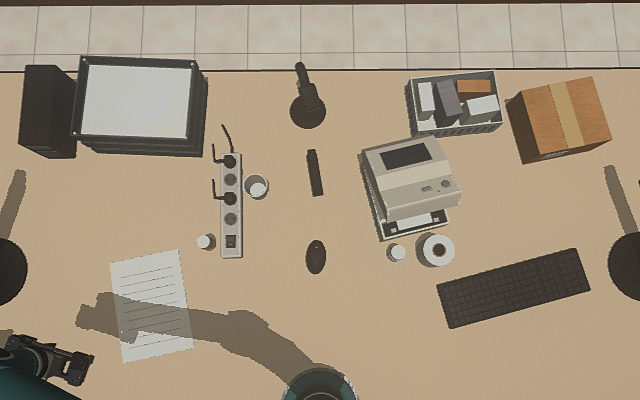

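The top view shows the printer at about (410,185), the strip at (231,205) with its rocker at (231,240), the jar at (205,241) and the mug at (257,186). In front of the printer are the roll (435,249) and the pill jar (396,252). Next I'll zoom in and deproject.

```bash
cat > h.py <<'E'
import numpy as np,cv2
def load(n):
    z=np.load(n+".npz"); d=z["d"];v,u=np.mgrid[0:400,0:640]
    P=np.stack([(u-z["c"][0])/z["f"]*d,(v-z["c"][1])/z["f"]*d,d],-1)
    W=P@z["T"][:3,:3].T+z["T"][:3,3]; W[d==0]=np.nan
    return z["p"],W,z
def proj(z,X):
    X=np.asarray(X); c=(X-z["T"][:3,3])@z["T"][:3,:3]
    return c[...,:2]/c[...,2:]*z["f"]+z["c"]
E
python3 - <<'E'
from h import *
p,W,z=load("top0")
a=cv2.resize(p[120:280,340:480],None,fx=4,fy=4,interpolation=cv2.INTER_CUBIC)[:600]
cv2.imwrite("pics/a.png",a[:,:,::-1])
b=cv2.resize(p[140:270,180:290],None,fx=4.5,fy=4.5,interpolation=cv2.INTER_CUBIC)
cv2.imwrite("pics/b.png",b[:,:,::-1])
for u,v in [(231,240),(231,256),(231,220),(205,241),(257,186),(396,252),(435,249),(316,257),(444,184),(425,190),(380,212),(455,205),(400,155)]:
    print((u,v),np.round(np.nanmedian(W[v-1:v+2,u-1:u+2].reshape(-1,3),0),4))
# strip fit
m=(np.abs(W[...,2]-.042)<.006); m[:, :210]=0;m[:,250:]=0;m[:140]=0;m[265:]=0
q=W[m][:,:2]; r=cv2.minAreaRect(q.astype(np.float32)*1000);print(r)
E
```

```text
(231, 240) [0.4874 0.2582 0.0469]
(231, 256) [0.4404 0.2577 0.0412]
(231, 220) [0.5474 0.259  0.0414]
(205, 241) [0.481  0.3251 0.0852]
(257, 186) [0.6576 0.1881 0.0068]
(396, 252) [ 0.4452 -0.2228  0.0769]
(435, 249) [ 0.4508 -0.3296  0.1015]
(316, 257) [0.4356 0.0075 0.0343]
(444, 184) [ 0.6081 -0.3249  0.2457]
(425, 190) [ 0.5935 -0.2758  0.2415]
(380, 212) [ 0.5719 -0.1892  0.0135]
(455, 205) [ 0.5602 -0.3629  0.2077]
(400, 155) [ 0.7015 -0.2234  0.1927]
((596.1256103515625, 262.1340637207031), (110.31336975097656, 317.7314453125), 88.78275299072266)
```

View pics/a.png

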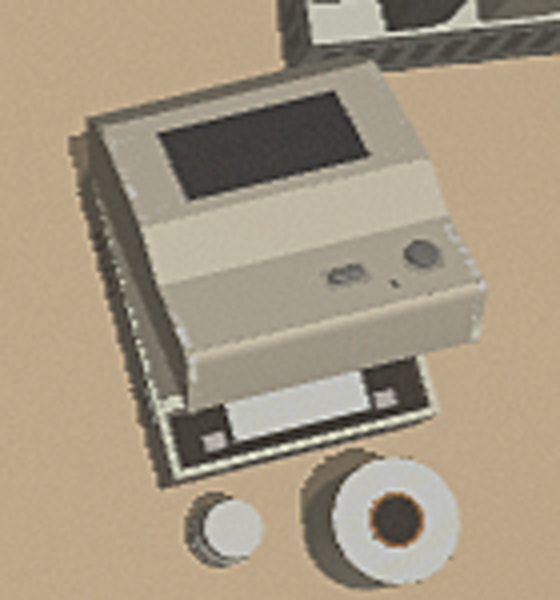

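View pics/b.png

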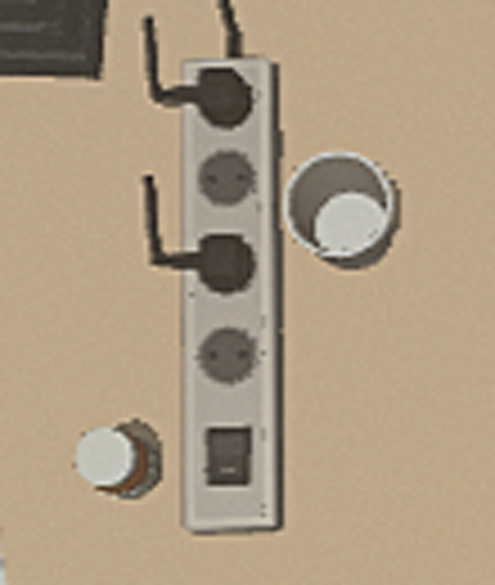

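```bash
cat > fit.py <<'E'
from h import *
from scipy.optimize import least_squares
def lid2w(t,X):
    hx,hy,yaw,a=t[:4]; X=np.atleast_2d(X)
    c,s=np.cos(a),np.sin(a); x=X[:,0]*c+X[:,2]*s; zz=-X[:,0]*s+X[:,2]*c  # front(-x) rises
    C,S=np.cos(yaw),np.sin(yaw)
    return np.c_[hx+C*x-S*X[:,1],hy+S*x+C*X[:,1],.09+zz]
E
python3 - <<'E'
from fit import *
p,W,z=load("top0")
off=np.array([340,120])
obs=[((422,254),(-.19,-.07,.064)),((347,275),(-.19,-.018,.063)),((190,352),(-.225,.1,.058)),((484,287),(-.225,-.1,.058))]
px=np.array([np.array(o[0])/4-.375+off for o in obs]); L=np.array([o[1] for o in obs])
def poly(c):
    m=np.zeros((400,640),np.uint8); cv2.fillPoly(m,[np.int32(np.array(c)/4+off)],1); q=W[m>0]; return q[~np.isnan(q[:,0])]
led=np.vstack([poly([(180,300),(310,272),(320,310),(200,338)])]); top=poly([(110,130),(140,125),(175,210),(150,212)])
print(led.mean(0),top.mean(0))
def inv(t,P):
    hx,hy,yaw,a=t; C,S=np.cos(yaw),np.sin(yaw); d=P-[hx,hy,.09]
    x=C*d[:,0]+S*d[:,1]; y=-S*d[:,0]+C*d[:,1]
    return np.c_[np.cos(a)*x-np.sin(a)*d[:,2],y,np.sin(a)*x+np.cos(a)*d[:,2]]
def res(t):
    return np.r_[((proj(z,lid2w(t,L))-px)).ravel(), (inv(t,led)[:,2]-.058)*1000/2/np.sqrt(len(led))*4,(inv(t,top)[:,2]-.078)*1000/2/np.sqrt(len(top))*4]
r=least_squares(res,[.74,-.25,.0,.6],loss="soft_l1"); t=r.x;print(t,r.cost)
print(np.round(proj(z,lid2w(t,L))-px,2)); print(np.median(inv(t,led)[:,2]),np.median(inv(t,top)[:,2]))
np.save("t.npy",t)
print("push",lid2w(t,(-.205,.055,.058)),"feed",lid2w(t,L[0]))
t0=t.copy();t0[3]=0
print("shut push",lid2w(t0,(-.205,.055,.058)),"feed",lid2w(t0,L[0]),"pause",lid2w(t0,L[1]))
im=p.copy()
ps,Ws,zs=load("scene0"); im2=ps.copy()
for tt,pts in((t,[(-.225,.1,.058),(-.225,-.1,.058),(-.166,-.1,.058),(-.166,.1,.058),(.015,.1,.078),(.015,-.1,.078),(-.19,-.07,.064),(-.205,.055,.058)]),(t0,[(-.225,.1,0),(-.225,-.1,0),(.015,-.1,0),(.015,.1,-.09),(-.225,.1,-.09),(-.225,-.1,-.09)])):
    for zz,i in((z,im),(zs,im2)):
        for q in proj(zz,lid2w(tt,pts)): cv2.circle(i,tuple(int(round(k*16)) for k in q),16,(255,0,0),-1,shift=4)
o=np.hstack([cv2.resize(im[110:270,330:490],(400,400)),cv2.resize(im2[190:360,305:475],(400,400))])
cv2.imwrite("pics/c.png",o[:,:,::-1])
E
```

```text
[ 0.57826449 -0.21792367  0.23981695] [ 0.6836132  -0.15538333  0.19332615]
[ 0.7225734  -0.23255607  0.22367061  0.53926224] 15.37071931904579
[[ 0.32 -0.14]
 [-0.22 -0.62]
 [-0.92  1.68]
 [ 0.96  0.2 ]]
0.05789856330135899 0.07812200066916299
push [[ 0.56788901 -0.21133812  0.24503722]] feed [[ 0.61117026 -0.32968595  0.2424832 ]]
shut push [[ 0.51048041 -0.22439724  0.148     ]] feed [[ 0.55283305 -0.34295631  0.154     ]] pause [[ 0.54129891 -0.29225164  0.153     ]]
```

View pics/c.png

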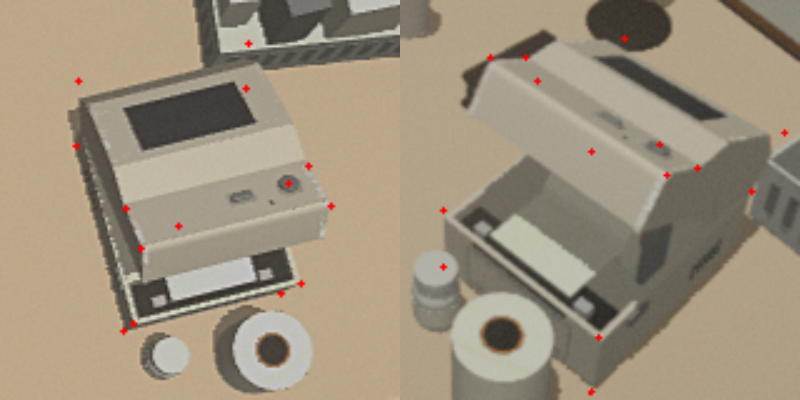

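>>> arm_command:
  targets:
    - [[0,0,-1,-1,0],[0,0,-1,-1,0],[0,0,-0.5,-1,0],[0,0,0,-1,0],[0,0,0,-1,0]]
  newtons: 20

```text
clock: 0.6
tool_pos: [0.1908, 0.6214, 0.378]
ee_rot: [3.141, 0.0, -2.912]
ft_force: [0.3, 0.2, -0.0]
opening: 0.0539
```

```bash
cat > go.py <<'E'
import sys,numpy as np
from station import robot
from scipy.spatial.transform import Rotation as R
o=robot.get_obs(); Rm=R.from_euler("xyz",o["ee_rot"]).as_matrix()
tgt=np.array([float(k) for k in sys.argv[1:4]])+[0,0,.088]
print(o["clock"],"tip",np.round(o["tool_pos"]+Rm[:,2]*.088,4),"rot",np.round(o["ee_rot"],4),"F",np.round(o["ft_force"],2),"open",round(o["opening"],4))
print("units",np.round(Rm.T@(tgt-o["tool_pos"])/.03,3))
E
python3 go.py .568 -.211 .29
```

```text
0.6 tip [0.1908 0.6214 0.29  ] rot [ 3.1411e+00  3.0000e-04 -2.9116e+00] F [ 0.28  0.17 -0.03] open 0.0539
units [-5.9180e+00 -2.9882e+01 -1.0000e-02]
```

>>> arm_command:
  targets:
    - [[-0.2,-1,0,0,0],[-0.2,-1,0,0,0],[-0.2,-1,0,0,0],[-0.2,-1,0,0,0],[-0.2,-1,0,0,0],[-0.2,-1,0,0,0],[-0.2,-1,0,0,0],[-0.2,-1,0,0,0],[-0.2,-1,0,0,0],[-0.2,-1,0,0,0],[-0.2,-1,0,0,0],[-0.2,-1,0,0,0]]

```text
clock: 1.8
tool_pos: [0.3417, 0.2853, 0.3775]
ee_rot: [-3.141, -0.0, -2.916]
ft_force: [0.6, -0.1, 0.5]
opening: 0.0003
```

>>> arm_command:
  targets:
    - [[-0.2,-1,0,0,0],[-0.2,-1,0,0,0],[-0.2,-1,0,0,0],[-0.2,-1,0,0,0],[-0.2,-1,0,0,0],[-0.2,-1,0,0,0],[-0.2,-1,0,0,0],[-0.2,-1,0,0,0],[-0.2,-1,0,0,0],[-0.2,-1,0,0,0],[-0.2,-1,0,0,0],[-0.2,-1,0,0,0]]

```text
clock: 3.0
tool_pos: [0.4924, -0.0492, 0.3775]
ee_rot: [3.141, -0.0, -2.916]
ft_force: [0.6, 0.1, -0.5]
opening: 0.0003
```

>>> arm_command:
  targets:
    - [[-0.2,-1,0,0,0],[-0.2,-1,0,0,0],[-0.2,-1,0,0,0],[-0.2,-1,0,0,0],[-0.2,-1,0,0,0],[-0.1,-0.5,0,0,0],[0,0,0,0,0],[0,0,0,0,0]]

```text
clock: 3.8
tool_pos: [0.5611, -0.2005, 0.3772]
ee_rot: [3.14, -0.001, -2.915]
ft_force: [0.5, -0.4, -0.4]
opening: 0.0004
```

```bash
python3 go.py .568 -.211 .25; python3 - <<'E'
from fit import *
t=np.load("t.npy")
for a in np.arange(t[3],-.01,-.06):
    u=t.copy();u[3]=a; print(round(a,2),np.round(lid2w(u,(-.205,.055,.058))[0],4))
E
```

```text
3.8 tip [ 0.561  -0.2004  0.2892] rot [ 3.1403e+00 -8.0000e-04 -2.9154e+00] F [ 0.5  -0.4  -0.45] open 0.0004
units [-0.147 -0.394  1.307]
0.54 [ 0.5679 -0.2113  0.245 ]
0.48 [ 0.5591 -0.2133  0.236 ]
0.42 [ 0.5508 -0.2152  0.2264]
0.36 [ 0.5431 -0.217   0.2164]
0.3 [ 0.536  -0.2186  0.2059]
0.24 [ 0.5296 -0.2201  0.1949]
0.18 [ 0.5238 -0.2214  0.1836]
0.12 [ 0.5186 -0.2225  0.172 ]
0.06 [ 0.5142 -0.2236  0.16  ]
-0.0 [ 0.5104 -0.2244  0.1478]
```

>>> arm_command:
  targets:
    - [[-0.15,-0.4,0.4,0,0],[0,0,0.4,0,0],[0,0,0.3,0,0],[0,0,0.2,0,0],[0,0,0,0,0]]

```text
clock: 4.3
tool_pos: [0.568, -0.2112, 0.3378]
ee_rot: [3.14, -0.001, -2.915]
ft_force: [0.1, -0.3, 0.2]
opening: 0.0003
```

>>> arm_command:
  targets:
    - [[0.15,0,0.15,0,0],[0.15,0,0.15,0,0],[0.15,0,0.15,0,0],[0.15,0,0.16,0,0],[0,0,0,0,0]]

```text
clock: 4.8
tool_pos: [0.5497, -0.2167, 0.3197]
ee_rot: [3.141, -0.001, -2.917]
ft_force: [-1.0, 0.4, 0.0]
opening: 0.0005
```

```bash
python3 go.py .5431 -.217 .22; python3 - <<'E'
from station import eyes
import cv2,numpy as np
ims=[cv2.resize(eyes.read_camera("scene")[0][130:360,250:480],(500,500))]
cv2.imwrite("pics/d.png",ims[0][:,:,::-1])
E
```

```text
4.8 tip [ 0.5496 -0.2166  0.2317] rot [ 3.1410e+00 -1.5000e-03 -2.9169e+00] F [-0.98  0.45  0.05] open 0.0005
units [0.217 0.038 0.39 ]
```

View pics/d.png

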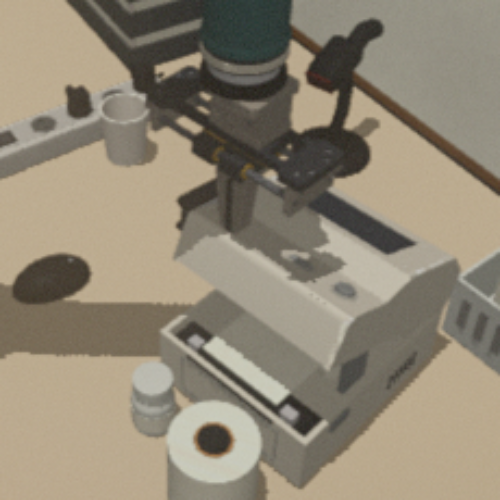

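The fingertips rest on the left of the ledge and the lid is coming down, so I'll keep following the arc.

>>> arm_command:
  targets:
    - [[0.2,0,0.25,0,0],[0.2,0,0.28,0,0],[0.18,0,0.28,0,0],[0.16,0,0.3,0,0],[0.15,0,0.3,0,0],[0.13,0,0.3,0,0],[0.12,0,0.3,0,0],[0.1,0,0.3,0,0],[0.08,0,0.3,0,0],[0,0,0,0,0]]

```text
clock: 5.85
tool_pos: [0.5114, -0.2247, 0.2405]
ee_rot: [3.14, -0.002, -2.916]
ft_force: [-0.3, 0.8, 0.3]
opening: 0.0007
```

>>> arm_command:
  targets:
    - [[0,0,0.1,0,0],[0,0,0.1,0,0],[0,0,0.05,0,0],[0,0,0,0,0]]

```text
clock: 6.25
tool_pos: [0.5126, -0.2252, 0.2364]
ee_rot: [3.141, 0.001, -2.916]
ft_force: [-5.2, 1.6, 13.7]
opening: 0.0004
```

```bash
python3 go.py .5104 -.2244 .148
```

```text
6.25 tip [ 0.5127 -0.2251  0.1484] rot [ 3.1409e+00  1.3000e-03 -2.9157e+00] F [-5.19  1.61 13.74] open 0.0004
units [0.066 0.043 0.015]
```

>>> arm_command:
  targets:
    - [[0,0,0.05,0,0],[0,0,0.02,0,0],[0,0,0,0,0]]

```text
clock: 6.55
tool_pos: [0.5126, -0.2254, 0.2363]
ee_rot: [3.14, 0.002, -2.916]
ft_force: [-9.9, 5.1, 29.4]
opening: 0.0005
```

>>> arm_command:
  targets:
    - [[0,0,-0.3,0,0],[0,0,-0.8,0,0],[0,0,-1,0,0],[0.5,1,-1,0,0],[0.5,1,-0.5,0,0],[0.5,1,0,0,0],[0.5,1,0,0,0],[0.5,1,0,0,0],[0.5,1,0,0,0],[0.5,1,0,0,0]]

```text
clock: 7.55
tool_pos: [0.3622, -0.0429, 0.3408]
ee_rot: [3.141, 0.001, -2.916]
ft_force: [-0.3, 0.8, 0.9]
opening: 0.0007
```

```bash
python3 - <<'E'
from station import robot, eyes
import cv2,numpy as np
n="top"
p,d=eyes.read_camera(n); m=eyes.camera_model(n)
np.savez("top1.npz",p=p,d=d,T=m["T"],f=200/np.tan(np.radians(m["fov_y"]/2)),c=(m["cx"],m["cy"]))
a=cv2.resize(p[120:280,340:480],None,fx=4,fy=4,interpolation=cv2.INTER_CUBIC)[:600]
cv2.imwrite("pics/e.png",a[:,:,::-1])
cv2.imwrite("pics/e2.png",p[:,:,::-1])
from h import *
p,W,z=load("top1")
p0,W0,z0=load("top0")
# strip edges along face, from clean initial image
pts=[]
for v in list(range(245,256))+list(range(205,228)):
    g=[u for u in range(212,250) if abs(W0[v,u,2]-.042)<.008]
    pts.append([W0[v,g[0],0],W0[v,g[0],1],W0[v,g[-1],1]])
pts=np.array(pts);mid=pts[:,1:].mean(1)
print("width",np.median(pts[:,1]-pts[:,2]),"axis fit",np.polyfit(pts[:,0],mid,1))
lo=[W0[v,231,0] for v in range(250,262) if abs(W0[v,231,2]-.042)<.008];print("near end x",min(lo))
# rocker: dark pixels
g=cv2.cvtColor(p0,cv2.COLOR_RGB2GRAY); M=(g<85); M[:,:222]=0;M[:,241:]=0;M[:230]=0;M[252:]=0
v,u=np.nonzero(M); print("rocker px",u.min(),u.max(),v.min(),v.max(),u.mean(),v.mean(),np.nanmean(W0[M],0),np.nanmin(W0[M],0),np.nanmax(W0[M],0))
E
python3 go.py .466 .258 .1
```

```text
width 0.05978180828528665 axis fit [0.01849206 0.25292248]
near end x 0.43772418669668295
rocker px 226 235 235 247 230.5108695652174 241.1086956521739 [0.48424472 0.25956484 0.04438705] [0.46674319 0.24588529 0.0361874 ] [0.50300557 0.27398054 0.05274366]
7.6 tip [ 0.359  -0.0395  0.2521] rot [ 3.1388e+00 -1.3000e-03 -2.9118e+00] F [-3.67  2.37 -1.15] open 0.0006
units [-5.734  8.839  5.088]
```

View pics/e.png

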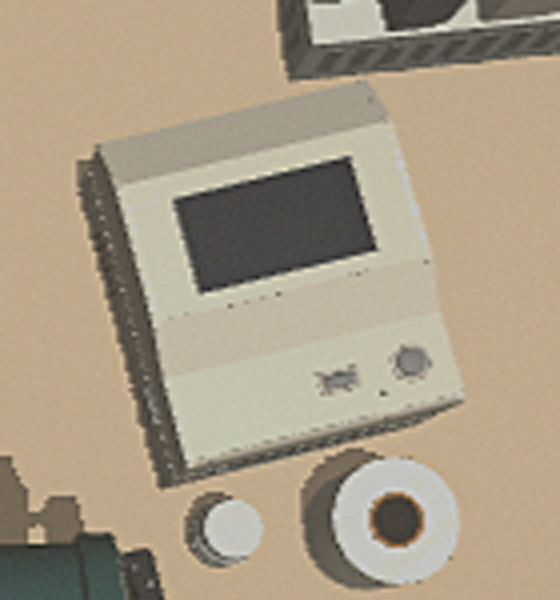

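View pics/e2.png

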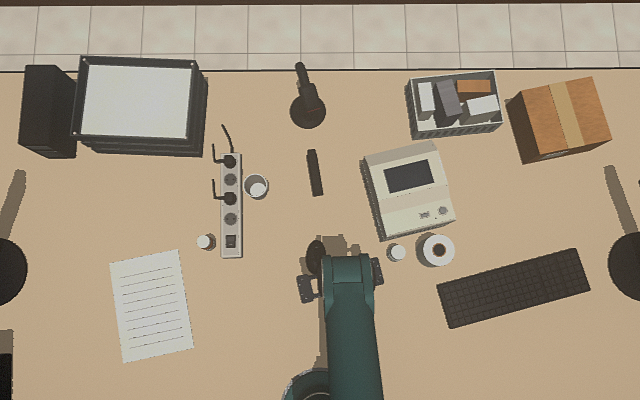

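```bash
python3 - <<'E'
from h import *
p,W,z=load("top0")
def dp(uv,h):
    T=z["T"]; r=T[:3,:3]@np.r_[(np.array(uv)-z["c"])/z["f"],1]; return T[:3,3]+r*(h-T[2,3])/r[2]
for c,h in(((225,263),.079),((225,98),.079),((205+23,428),.043),((228,485),.049),((228,456),.046)):
    print(np.round(dp(np.array(c)/4.5-.4+[180,140],h),4))
E
```

```text
[0.6069 0.2587 0.079 ]
[0.7174 0.261  0.079 ]
[0.5032 0.2608 0.043 ]
[0.4651 0.259  0.049 ]
[0.4844 0.2599 0.046 ]
```

>>> arm_command:
  targets:
    - [[-0.6,0.9,0,1,0],[-0.6,0.9,0,1,0]]

```text
clock: 7.8
tool_pos: [0.3892, 0.0162, 0.3412]
ee_rot: [3.14, 0.002, -3.13]
ft_force: [0.1, 0.0, 0.3]
opening: 0.0004
```

```bash
python3 go.py .466 .26 .1
```

```text
7.8 tip [0.3894 0.0164 0.2532] rot [ 3.1401e+00  2.2000e-03 -3.1302e+00] F [0.11 0.01 0.3 ] open 0.0004
units [-2.642  8.088  5.124]
```

>>> arm_command:
  targets:
    - [[-0.3,0.95,0,0,0],[-0.3,0.95,0.3,0,0],[-0.3,0.95,0.5,0,0],[-0.3,0.95,0.6,0,0],[-0.3,0.95,0.6,0,0],[-0.3,0.95,0.6,0,0],[-0.3,0.95,0.6,0,0],[-0.3,0.95,0.6,0,0],[-0.14,0.47,0.6,0,0],[0,0,0.6,0,0],[0,0,0.3,0,0],[0,0,0,0,0]]

```text
clock: 9.0
tool_pos: [0.4609, 0.2581, 0.1803]
ee_rot: [-3.14, -0.002, -3.126]
ft_force: [-0.3, -0.5, 0.3]
opening: 0.0005
```

```bash
python3 go.py .463 .26 .052;python3 - <<'E'
from station import eyes
import cv2,numpy as np
a=cv2.resize(eyes.read_camera("scene")[0][120:240,190:350],(800,600),interpolation=cv2.INTER_CUBIC)
cv2.imwrite("pics/f.png",a[:,:,::-1])
E
```

```text
9.0 tip [0.4607 0.258  0.0923] rot [-3.1401e+00 -2.0000e-03 -3.1256e+00] F [-0.28 -0.48  0.34] open 0.0005
units [-0.074  0.064  1.344]
```

View pics/f.png

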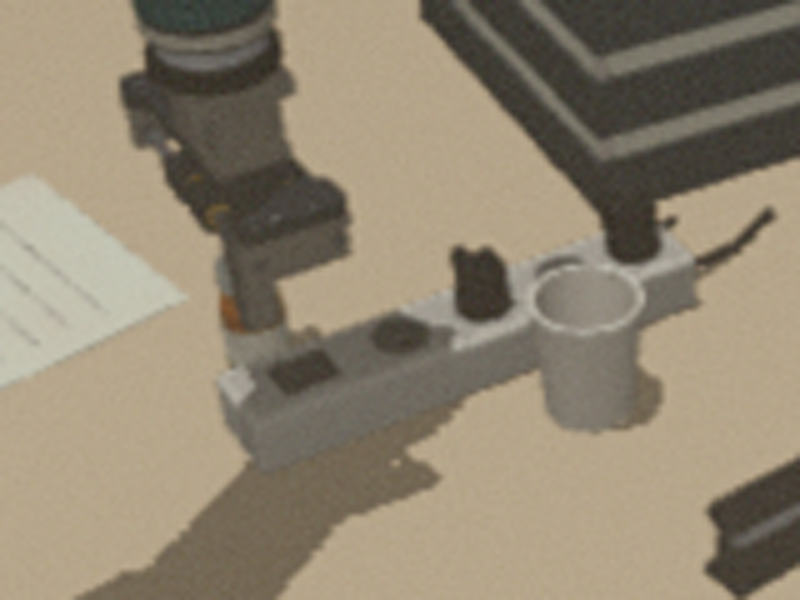

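The fingertips are at about (255,300) in the crop, above the outer end of the rocker (300,370). The jar is clear behind them. I'll shift slightly, descend and press.

>>> arm_command:
  targets:
    - [[-0.08,0.05,0.4,0,0],[0,0,0.4,0,0],[0,0,0.4,0,0],[0,0,0.15,0,0],[0,0,0,0,0]]

```text
clock: 9.55
tool_pos: [0.4632, 0.2598, 0.1399]
ee_rot: [-3.14, -0.002, -3.125]
ft_force: [0.1, 0.2, 0.3]
opening: 0.0003
```

>>> arm_command:
  targets:
    - [[0,0,0.05,0,0],[0,0,0.05,0,0],[0,0,0,0,0]]

```text
clock: 9.85
tool_pos: [0.4637, 0.2603, 0.1381]
ee_rot: [3.141, 0.0, -3.125]
ft_force: [0.3, -0.4, 0.2]
opening: 0.0003
```

>>> arm_command:
  targets:
    - [[0,0,0.05,0,0],[0,0,0.05,0,0],[0,0,0,0,0]]

```text
clock: 10.15
tool_pos: [0.4634, 0.2603, 0.135]
ee_rot: [3.142, -0.001, -3.125]
ft_force: [-1.4, -0.2, 2.6]
opening: 0.0008
```

>>> arm_command:
  targets:
    - [[0,0,0.05,0,0],[0,0,0,0,0]]

```text
clock: 10.35
tool_pos: [0.4633, 0.2603, 0.1333]
ee_rot: [3.142, -0.001, -3.125]
ft_force: [-1.1, -0.0, 1.9]
opening: 0.0005
```

>>> arm_command:
  targets:
    - [[0,0,0.05,0,0],[0,0,0,0,0]]

```text
clock: 10.55
tool_pos: [0.4636, 0.2603, 0.132]
ee_rot: [3.141, -0.0, -3.125]
ft_force: [-2.7, 0.1, 4.0]
opening: 0.0005
```

>>> arm_command:
  targets:
    - [[0,0,0.05,0,0],[0,0,0,0,0]]

```text
clock: 10.75
tool_pos: [0.4637, 0.2604, 0.1317]
ee_rot: [3.141, -0.0, -3.125]
ft_force: [-4.8, -2.4, 14.8]
opening: 0.0005
```

>>> arm_command:
  targets:
    - [[0,0,0.02,0,0],[0,0,0,0,0]]

```text
clock: 10.95
tool_pos: [0.4637, 0.2604, 0.1316]
ee_rot: [3.141, -0.0, -3.125]
ft_force: [-7.2, -2.6, 19.8]
opening: 0.0003
```

>>> arm_command:
  targets:
    - [[0,0,-0.3,0,0],[0,0,-1,0,0],[0,0,-1,0,0],[0,0,-1,0,0],[0,-1,-0.5,0,0],[0,-1,-0.3,-1,0],[0,-1,0,-1,0],[0,-1,0,0,0],[0,-1,0,0,0],[0,-1,0,0,0],[0,0,0,0,0]]

```text
clock: 12.05
tool_pos: [0.4896, 0.0781, 0.253]
ee_rot: [-3.139, 0.001, -2.923]
ft_force: [0.2, 0.3, -1.1]
opening: 0.0002
```

```bash
python3 - <<'E'
from station import eyes
import cv2,numpy as np
n="top"
p,d=eyes.read_camera(n); m=eyes.camera_model(n)
np.savez("top2.npz",p=p,d=d,T=m["T"],f=200/np.tan(np.radians(m["fov_y"]/2)),c=(m["cx"],m["cy"]))
s=eyes.read_camera("scene")[0]
p0=np.load("top0.npz")["p"]
f=lambda x:cv2.resize(x[215:265,190:255],(390,300),interpolation=cv2.INTER_CUBIC)
s0=np.load("scene0.npz")["p"]
g=lambda x:cv2.resize(x[165:215,220:285],(390,300),interpolation=cv2.INTER_CUBIC)
cv2.imwrite("pics/g.png",np.vstack([np.hstack([f(p0),f(p)]),np.hstack([g(s0),g(s)])])[:,:,::-1])
from fit import *
p,W,z=load("top2")
# refine shut pose
# strip moved?
pts=[]
for v in list(range(245,256))+list(range(205,228)):
    q=[u for u in range(212,250) if abs(W[v,u,2]-.042)<.008]
    pts.append([W[v,q[0],0],W[v,q[0],1],W[v,q[-1],1]])
pts=np.array(pts);print("strip",np.polyfit(pts[:,0],pts[:,1:].mean(1),1),min(W[v,231,0] for v in range(250,262) if abs(W[v,231,2]-.042)<.008))
t=np.load("t.npy");t[3]=0
print("pred feed px",proj(z,lid2w(t,[(-.19,-.07,.064),(-.19,-.018,.063),(-.225,.1,.058),(-.225,-.1,.058)])))
a=cv2.resize(p[170:250,370:470],(800,640),interpolation=cv2.INTER_CUBIC)[:600]
cv2.imwrite("pics/g2.png",a[:,:,::-1])
l=W[215:225,390:412].reshape(-1,3); print("ledge z",np.nanmedian(l[:,2]))
E
python3 go.py .553 -.343 .23
```

```text
strip [0.01965513 0.2523505 ] 0.4378394640023764
pred feed px [[442.76911789 210.47064552]
 [424.53836748 214.81861269]
 [386.13443225 237.15648161]
 [456.10476387 220.51563483]]
ledge z 0.14770066507344604
12.15 tip [0.4888 0.0821 0.1649] rot [-3.1414e+00  7.0000e-04 -2.9177e+00] F [ 1.26 -0.87  0.2 ] open 0.0002
units [  1.056 -14.293  -2.17 ]
```

View pics/g.png

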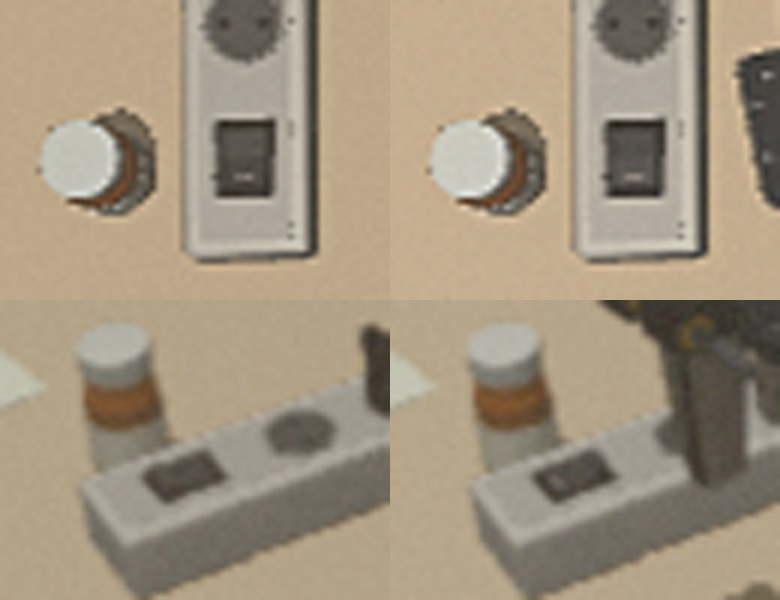

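View pics/g2.png

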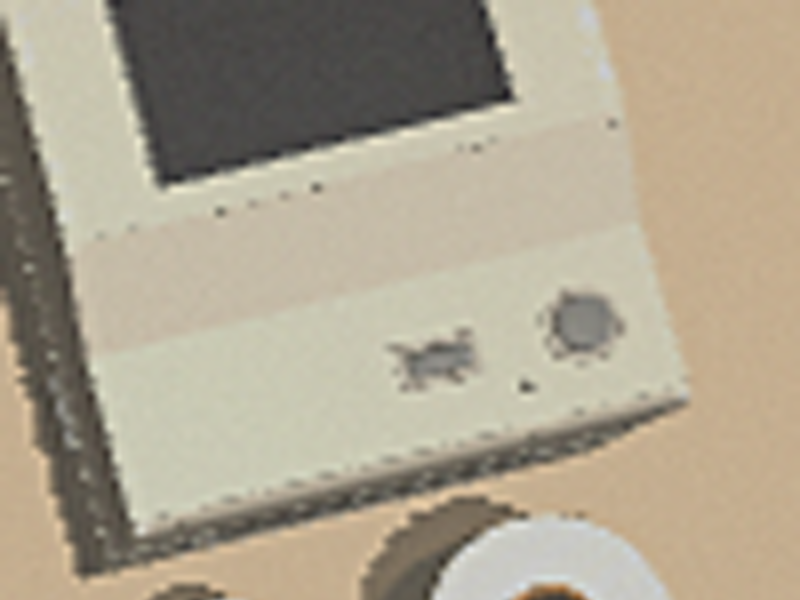

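```bash
python3 - <<'E'
from h import *
for n in("top0","top2"):
    p,W,z=load(n); a=W[...,2]
    print(n,[round(float(np.nanmean(a[v,228:234])),4) for v in range(234,250)])
T=z["T"]; r=T[:3,:3]@np.r_[(np.array([442.4,209.8])-z["c"])/z["f"],1]; print(T[:3,3]+r*(.154-T[2,3])/r[2])
E
python3 go.py .554 -.3425 .23
```

```text
top0 [0.0424, 0.0441, 0.0436, 0.0455, 0.043, 0.0453, 0.043, 0.044, 0.0468, 0.0455, 0.0484, 0.0497, 0.0438, 0.0404, 0.0411, 0.0426]
top2 [0.0412, 0.0427, 0.0502, 0.0479, 0.0471, 0.0481, 0.047, 0.0424, 0.044, 0.044, 0.0424, 0.0422, 0.0439, 0.0453, 0.0398, 0.0423]
[ 0.55471587 -0.34203685  0.154     ]
12.15 tip [0.4888 0.0821 0.1649] rot [-3.1414e+00  7.0000e-04 -2.9177e+00] F [ 1.26 -0.87  0.2 ] open 0.0002
units [  1.02  -14.285  -2.17 ]
```

The depth readings show the rocker has flipped: the inner end is now raised and the outer end is down. The strip hasn't moved. The feed button is next.

>>> arm_command:
  targets:
    - [[0,0,-0.8,0,0],[0.1,-0.8,-0.8,0,0],[0.1,-0.9,-0.57,0,0],[0.1,-1,0,0,0],[0.1,-1,0,0,0],[0.1,-1,0,0,0],[0.1,-1,0,0,0],[0.1,-1,0,0,0],[0.1,-1,0,0,0],[0.1,-1,0,0,0],[0.1,-1,0,0,0],[0.1,-1,0,0,0]]

```text
clock: 13.35
tool_pos: [0.529, -0.2371, 0.3178]
ee_rot: [3.141, 0.0, -2.913]
ft_force: [-0.4, -0.6, 0.1]
opening: 0.0005
```

>>> arm_command:
  targets:
    - [[0,-1,0,0,0],[0,-1,0,0,0],[0,-1,0,0,0],[0,-0.6,0,0,0],[0,0,0,0,0],[0,0,0,0,0]]

```text
clock: 13.95
tool_pos: [0.5528, -0.3413, 0.3174]
ee_rot: [3.14, -0.0, -2.914]
ft_force: [0.7, 0.6, 0.2]
opening: 0.0003
```

```bash
python3 go.py .554 -.3425 .165
```

```text
13.95 tip [ 0.5528 -0.3412  0.2294] rot [ 3.1404e+00 -3.0000e-04 -2.9145e+00] F [0.72 0.61 0.23] open 0.0003
units [-0.03  -0.051  2.145]
```

>>> arm_command:
  targets:
    - [[-0.03,-0.05,0.6,0,0],[0,0,0.6,0,0],[0,0,0.5,0,0],[0,0,0.3,0,0],[0,0,0.15,0,0],[0,0,0,0,0],[0,0,0,0,0]]

```text
clock: 14.65
tool_pos: [0.5538, -0.3442, 0.2541]
ee_rot: [-3.141, 0.001, -2.916]
ft_force: [0.3, -0.1, -1.2]
opening: 0.0004
```

```bash
python3 go.py .554 -.3425 .154;python3 - <<'E'
from station import eyes
import cv2,numpy as np
a=cv2.resize(eyes.read_camera("scene")[0][220:340,320:480],(800,600),interpolation=cv2.INTER_CUBIC)
cv2.imwrite("pics/i.png",a[:,:,::-1])
E
```

```text
14.65 tip [ 0.5538 -0.3442  0.1661] rot [-3.1409e+00  8.0000e-04 -2.9158e+00] F [ 0.26 -0.07 -1.21] open 0.0004
units [-0.02   0.053  0.404]
```

View pics/i.png

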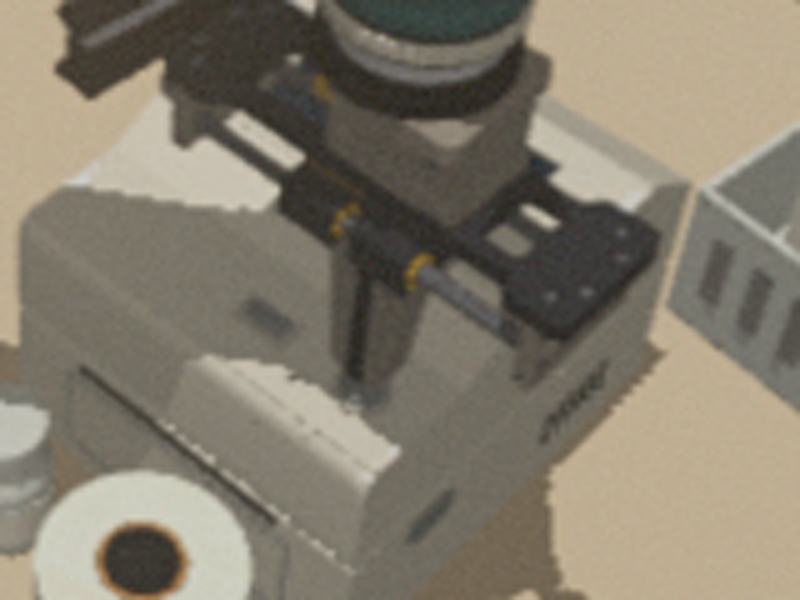

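The closed tips, at about (360,385) in the crop, are over the feed button, and the pause button (265,318) is well clear. I'll press gently.

>>> arm_command:
  targets:
    - [[0,0.05,0.15,0,0],[0,0,0.15,0,0],[0,0,0.08,0,0],[0,0,0,0,0]]

```text
clock: 15.1
tool_pos: [0.5531, -0.3424, 0.2419]
ee_rot: [3.141, -0.0, -2.916]
ft_force: [-1.6, 0.7, 2.0]
opening: 0.0005
```

>>> arm_command:
  targets:
    - [[0,0,0.05,0,0],[0,0,0.05,0,0],[0,0,0,0,0]]

```text
clock: 15.4
tool_pos: [0.5531, -0.3424, 0.2392]
ee_rot: [3.141, 0.0, -2.916]
ft_force: [-2.1, 1.8, 3.4]
opening: 0.0006
```

>>> arm_command:
  targets:
    - [[0,0,0.05,0,0],[0,0,0,0,0]]

```text
clock: 15.6
tool_pos: [0.5532, -0.3425, 0.2385]
ee_rot: [3.141, 0.0, -2.916]
ft_force: [-3.3, 3.3, 8.6]
opening: 0.0001
```

>>> arm_command:
  targets:
    - [[0,0,0.03,0,0],[0,0,0.02,0,0],[0,0,0,0,0],[0,0,0,0,0]]

```text
clock: 16.0
tool_pos: [0.5532, -0.3426, 0.2384]
ee_rot: [3.141, 0.001, -2.916]
ft_force: [-4.0, 4.7, 15.9]
opening: 0.0005
```

>>> arm_command:
  targets:
    - [[0,0,-0.2,0,0],[0,0,-0.4,0,0],[0,0,-0.8,0,0],[0,0,-1,0,0],[0,0,-1,0,0],[0.3,1,0,0,0],[0.3,1,0,0,0],[0.3,1,0,0,0],[0.3,1,0,0,0],[0.3,1,0,0,0],[0.3,1,0,0,0],[0.3,1,0,0,0]]

```text
clock: 17.2
tool_pos: [0.4442, -0.1513, 0.3384]
ee_rot: [-3.141, 0.001, -2.916]
ft_force: [0.2, 0.2, 0.7]
opening: 0.0004
```

>>> arm_command:
  targets:
    - [[0.3,1,0,0,0],[0.3,1,0,0,0],[0.3,1,0,0,0],[0,0,0,0,0],[0,0,0,0,0]]

```text
clock: 17.7
tool_pos: [0.3986, -0.0705, 0.3386]
ee_rot: [-3.141, 0.002, -2.915]
ft_force: [-0.3, -0.2, -0.2]
opening: 0.0003
```

```bash
python3 go.py .554 -.3425 .154;python3 - <<'E'
from station import eyes
import cv2,numpy as np
n="top"
p,d=eyes.read_camera(n); m=eyes.camera_model(n)
np.savez("top3.npz",p=p,d=d,T=m["T"],f=200/np.tan(np.radians(m["fov_y"]/2)),c=(m["cx"],m["cy"]))
cv2.imwrite("pics/j.png",p[:,:,::-1])
from h import *
for k in("top1","top2","top3"):
    _,W,_=load(k);a=W[...,2]
    print(k,"ledge",np.nanmedian(a[215:225,390:412]),"feed",np.nanmedian(a[208:212,441:445]),"pause",np.nanmedian(a[214:216,423:427]),"rocker in/out",np.nanmean(a[236:240,228:234]),np.nanmean(a[242:246,228:234]))
E
```

```text
17.7 tip [ 0.3988 -0.0705  0.2506] rot [-3.1409e+00  1.8000e-03 -2.9151e+00] F [-0.28 -0.23 -0.19] open 0.0003
units [-3.005 -9.995  3.233]
top1 ledge 0.14762719225869547 feed 0.15392546074292635 pause 0.152085247407431 rocker in/out 0.043723279382093444 0.047605082084263985
top2 ledge 0.14770066507344604 feed 0.15403646216982914 pause 0.15073502916265213 rocker in/out 0.04830869985805983 0.04313035100098028
top3 ledge 0.14767438829666468 feed 0.15406539971442634 pause 0.15296924617289476 rocker in/out 0.047974070037836804 0.044207195323092384
```

View pics/j.png

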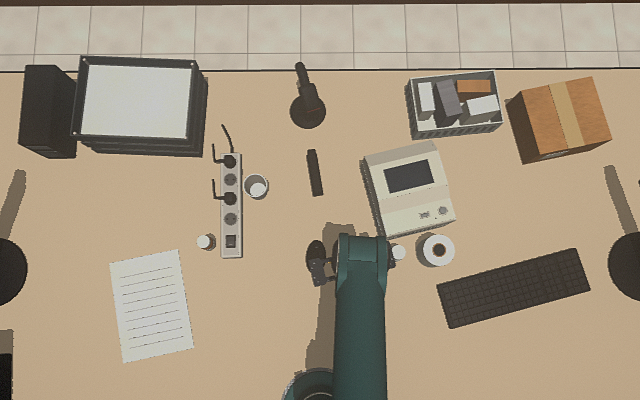

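```bash
python3 -c "
from station import close_job
print(close_job())"
```

```text
the job is handed in; nothing more can be done
None
```

I did the job in the order asked and handed it in at about 18 s of the 64 s allowed. No check failed or disagreed; the depth readings are noisy by a few millimetres.

- **Lid:** I pushed it down on the left of its front ledge until it stopped, at 29 N. The ledge now reads 147.7 mm above the desk, against 148 mm when shut.
- **Outlet strip:** I pressed the raised outer end of the rocker to its stop, at 20 N. The depth readings show it flipped: the outer end is down and the inner end up. The strip and the amber jar beside the rocker did not move.
- **Feed button:** I pressed it about 4 mm to its stop, at 16 N, and it came back out. Its top reads 154.1 mm, against 154 mm when out.
- **Left alone:** The pause button reads out, at about 153 mm, and I never touched it. The other things on the desk look unmoved in the last top picture, though the arm partly hides the mouse there. The arm was clear of everything, with about zero force on the tool.

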